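# Fetch the enamel cup from behind the pump bottle into the grooming kit tray

### The job

Get the grooming kit ready: the white enamel cup belongs in the empty end bay of the kit tray, but it stands under the riser shelf behind the pump bottle. Set the bottle aside on the bench, take the cup out and stand it upright in the bay, then put the bottle back on the spot where it stood with its spout pointing the way it did. Set things down gently, knock nothing over and leave the brush, the comb and the tin where they lie.

Things in the scene. Friction and masses are not known exactly. Their poses are not given: they have to be found in the camera images.
- riser: Fixed (sizes in mm) pine riser shelf on the bench: a board 160 deep (its x), 440 wide (its y), 18 thick, underside 190 above the bench, on two 18 thick end panels 4 in from its ends; open at front and back. Small goods up to 75 tall stand on the back half of the board. Origin on the bench under its centre; +x points to the back, the board's front edge is at x = -80.
- cup: White enamel cup, mouth up under the riser, axis about 45 mm behind the board's front edge: room only for a tool tilted about 40 deg, pointing down and in from the front. Straight sides, outer diameter 62, height 62, wall 3, foot 52 wide; 0.12 kg. Loop handle, 8 thick, along its +x (roughly to the back) to 57 from the axis, heights 11 to 54. Origin: centre of the underside, z up.
- bottle: Empty green plastic pump bottle in front of the cup, axes 100 mm apart. Round body, diameter 60 to height 120, shoulder to 142; white screw collar, diameter 30, heights 150 to 176 (grip it here, fingers either side of the spout); above it a sprung push head, diameter 21, top at 206, sinking up to 8 if pressed. The spout points along its -x. 0.09 kg. Origin: centre of the underside, z up.
- spout (a point): Tip of the bottle's spout (9 thick), 42 from the bottle's axis along its -x, 196 above its underside. Sizes in mm.
- tray: Fixed (sizes in mm) low pine kit tray, 345 (its x) by 170 (its y), floor 5 thick, walls 6 thick, their tops 20 above the bench. A cross wall at x = 50 parts the long bay (brush and comb) from the empty end bay at the +x end, 113 by 158 inside. Origin on the bench under its centre.
- cup_bay (a point): Centre of the floor of the tray's empty end bay, 5 above the bench, axes as the tray's; the bay reaches 56 either way along x and 79 along y. Sizes in mm.
- brush: Wooden bristle brush lying bristles down in the long bay, 160 by 56, 40 high. Origin: centre of its underside. Leave alone. Sizes in mm.
- comb: Steel shedding comb with a round wooden grip lying flat in the long bay, 200 long, 17 high. Origin: at its underside, near mid-length. Leave alone. Sizes in mm.
- tin: Flat round metal tin, diameter 71, height 28, under the riser to the right of the cup (seen from the robot), axis at least 110 from the cup's. Origin: centre of its underside. Leave alone. Sizes in mm.
Not all that is in view belongs to the job. What is meant by the cup is not blue, orange or red, and is the smaller of those in its own colour.

How it is judged:
On the way, in this order (a step that is already met when the one before it is completed fails the run):
1. the bottle stands aside on the bench, at least 80 mm from its place, upright, let go and still (distance of bottle from where it was at the start of the episode above 0.08 m and height (world z) of bottle below 0.004 m and angle between bottle's own z axis and vertical below 0.1 rad and contact force between the fingers and bottle below 0.1 N and linear speed of bottle below 0.02 m/s), for 0.2 s.
2. the cup stands upright on the floor of the tray's end bay, let go and still (x of cup in the frame of cup_bay between -0.045 and 0.045 m and y of cup in the frame of cup_bay between -0.065 and 0.065 m and z of cup in the frame of cup_bay below 0.004 m and angle between cup's own z axis and vertical below 0.1 rad and contact force between the fingers and cup below 0.1 N and linear speed of cup below 0.02 m/s), for 0.2 s.
At the end, for the whole second after the job is handed in: The cup stands upright (within 0.1 rad) and still on the floor of the tray's end bay, and the bottle stands upright and still on the bench within 25 mm of where it stood, its spout tip within 40 mm of where that was (x of cup in the frame of cup_bay between -0.045 and 0.045 m and y of cup in the frame of cup_bay between -0.065 and 0.065 m and z of cup in the frame of cup_bay below 0.004 m and angle between each of cup, bottle's own z axis and vertical below 0.1 rad and linear speed of each of cup, bottle below 0.02 m/s and distance of bottle from where it was at the start of the episode below 0.025 m and distance of spout from where it was at the start of the episode below 0.04 m and height (world z) of bottle below 0.004 m); the robot touches nothing.
It fails at once if the brush, the comb or the tin is shifted more than 30 mm (distance of any of brush, comb, tin from where it was at the start of the episode above 0.03 m).
It fails at once if the bottle or the cup is knocked over (tipped more than 0.8 rad) (angle between any of bottle, cup's own z axis and vertical above 0.8 rad).
It fails at once if the bottle or the cup is dropped (falls, no finger on it, with its underside more than 25 mm above the bench) ((height (world z) of bottle above 0.025 m and linear speed of bottle above 0.3 m/s and contact force between the fingers and bottle below 0.05 N) or (height (world z) of cup above 0.025 m and linear speed of cup above 0.3 m/s and contact force between the fingers and cup below 0.05 N)).
It also fails if it takes over 72 s, if anything falls off the work surface, if the arm or the gripper's body presses on something with over 40 N, if the wrist force passes 120 N, or if a joint passes its speed limit or range.

### The arm

A 7-joint arm with a two-finger parallel gripper is mounted at the origin on the work surface. World frame = base frame: x ahead of the robot, y to its left, z up, the work surface at z = 0. Lengths are in m, angles in rad, forces in N, time in s.
With the tool pointing down it reaches from about 0.4 to 0.875 m from the base axis. Payload 19.3 kg.
Tool frame: the origin (TCP) lies between the finger pads; the fingertips stand 17 mm ahead of it and the grasp point (between the pads) lies 2 mm behind it; z points along the fingers, x is the direction in which the jaws open and shut, and the axes are right-handed (so a half turn about z gives the same grasp; the last joint's range is limited). The gripper opens to 85 mm and grips with 20 to 120 N. Pads are 22 mm wide; open, the fingers measure 114 mm over their backs; the gripper's body (76 mm by 85 mm) begins 54 mm behind the grasp point. The pads swing forward as they close: fully open they stand 13 mm farther back than shut.
Start: joints at [-1.27, 0.521, -0.036, 1.599, 0.021, 1.021, -0.113], TCP at [0.226, 0.583, 0.248] pointing down, gripper open.
Joint ranges: [-2.91, 2.91], [-0.3, 2.13], [-1.5, 1.42], [0.17, 2.43], [-1.26, 4.41], [0.16, 1.93], [-2.52, 2.52]. Speed limits (rad/s): [1.89, 1.89, 2.39, 2.39, 3.01, 3.01, 3.01].

### API

Orientations are given as [roll, pitch, yaw] about the fixed x, y, z axes, in that order (R = Rz(yaw) Ry(pitch) Rx(roll)).
In Python, from workcell import bot gives the robot as it stands. The module is installed in compiled form; this text tells all that it offers.
- The arm moves only by the tool arm_command, never from a script. Its argument "targets" is a list of rows, each a list of 6 numbers: the shift along the tool's x, y, z in mm, then the turn, a rotation vector about the tool's x, y, z in degrees. In form: [[x, y, z, wx, wy, wz], ...]. A call has 1 to 8 rows; each row shifts and turns the pose as measured when the row begins, along the tool's axes as they then stand; what a row does not reach is not made up. A row lasts 1/10 s, in which the tool goes at most 50 mm and 8.59 degrees, less where a joint would pass 70% of its speed; a pose out of reach is approached as far as the arm can. A call is refused whole if a number of a shift passes 50 or a number of a turn 8.59, either way. A call with a gripper value outside its range is refused whole. "grip" is the opening in per cent of the stroke, from 0 (shut) to 100 (fully open), set as the call begins (left out, the last holds). The fingers move at their own pace and stop on an object; "grip_force" is the grip in N (left out, the last holds). Time passes only in rows, so rows that do not move let the fingers close. It gives the time, the measured TCP pose, the force and the opening at its end, in the units of the state.
- bot.observe(): the state, without advancing time (a new reading comes with each control period).
- bot.grab_frame(name): name is "scene" or "side" or "wrist"; returns a dict with "color" (400x640x3 uint8, red, green, blue), "depth" (400x640 float32, m along the optical axis (not along the pixel's ray), 0 where there is no reading), "fov_y" (degrees; the focal length in pixels is half the picture's height over the tangent of half this angle, whatever the lens; pixels are square), "cx", "cy" (the principal point, pixels), "R" (3x3) and "t" (3): a world point X has camera coordinates R X + t; the wrist camera has in their place "hand_eye" (4x4, takes a point from camera to tool coordinates, whose origin is the TCP and whose axes are the tool frame's). Camera axes: x right, y down, z forward; pixel columns grow to the right and rows downward; lengths in m; the calibration is good to about 2 mm. The wrist camera is an equidistant fisheye: a pixel r from the principal point sees the ray r / f radians off the axis. A picture is of the moment at which its call begins: read the wrist's pose just before it.
- bot.job_done(): hands the job in, once; it reports no verdict.
The state is a dict: "clock": time; "qpos": joint angles; "qd": joint speeds; "joint_efforts": joint torques, N m; "position": TCP position; "tool_rot": TCP orientation; "force": force on the tool from outside, world axes, zero at the start; "moment": the same for the moment, N m; "grip_width": finger opening in m.
Only numpy, scipy, OpenCV 4.12 (cv2) and the standard library are available. Lean on these libraries where they do the work, as an engineer would, in place of code of your own. Each camera call takes 0.05 s, during which the arm holds its last target. There are 200 camera calls.

## Working session

There is one attempt and no reset: what is moved stays moved. The work goes in short steps, Python scripts to look and compute and a tool call to move; the robot and the scene stay as the last step left them, time stands still between calls to the robot, and variables do not carry over. Pictures are saved under pics/ and viewed, about 8 in all and at most 12, crops included, and the job is handed in when it is done.

Besides the shell and the picture viewer there is one more tool, called in YAML: its name, and indented under it one key for each argument. arm_command: Moves the arm, as the interface text tells. Its arguments: {"type":"object","properties":{"targets":{"type":"array"},"grip":{"type":"number"},"grip_force":{"type":"number"}},"required":["targets"]}

```bash
mkdir -p pics
cat > h.py <<'E'
import numpy as np, cv2
from scipy.spatial.transform import Rotation as Ro
from workcell import bot
def grab(n,fn=None):
    s=bot.observe(); f=bot.grab_frame(n); f['s']=s
    if fn: cv2.imwrite('pics/'+fn, f['color'][:,:,::-1])
    return f
def pts(f):  # world points for every pixel (scene/side)
    d=f['depth'];fl=200/np.tan(np.radians(f['fov_y'])/2)
    v,u=np.mgrid[0:400,0:640]
    P=np.dstack([(u-f['cx'])/fl*d,(v-f['cy'])/fl*d,d])
    R=np.array(f['R']);t=np.array(f['t'])
    return (P-t)@R
def proj(f,X):
    fl=200/np.tan(np.radians(f['fov_y'])/2)
    c=np.array(f['R'])@np.array(X)+f['t']
    return c[0]/c[2]*fl+f['cx'],c[1]/c[2]*fl+f['cy']
E
python3 - <<'E'
from h import *
a=grab('scene','s0.png');b=grab('side','d0.png')
np.savez('f0.npz',a=pts(a),b=pts(b))
for f in(a,b): print('cam',-np.array(f['R']).T@f['t'],np.array(f['R'])[2])
print({k:np.round(v,3) for k,v in bot.observe().items()})
E
```

```text
cam [ 0.13548298 -0.03607485  1.30142201] [ 0.39378467 -0.03634872 -0.91848375]
cam [ 0.2866962  -0.78852856  0.99335109] [ 0.29657374  0.59411959 -0.74770712]
{'clock': np.float64(0.1), 'qpos': array([-1.27 ,  0.522, -0.036,  1.6  ,  0.021,  1.021, -0.113]), 'qd': array([ 0.002,  0.   ,  0.001, -0.002,  0.001,  0.001,  0.001]), 'joint_efforts': array([ 4.0000e-03, -9.2849e+01,  1.9840e+00, -3.7054e+01,  1.8000e-02,
        5.0000e-03,  0.0000e+00]), 'position': array([0.226, 0.582, 0.248]), 'tool_rot': array([3.142e+00, 1.000e-03, 1.200e+00]), 'force': array([ 0.172,  0.485, -0.524]), 'moment': array([0.011, 0.013, 0.043]), 'grip_width': np.float64(0.085)}
```

View pics/s0.png

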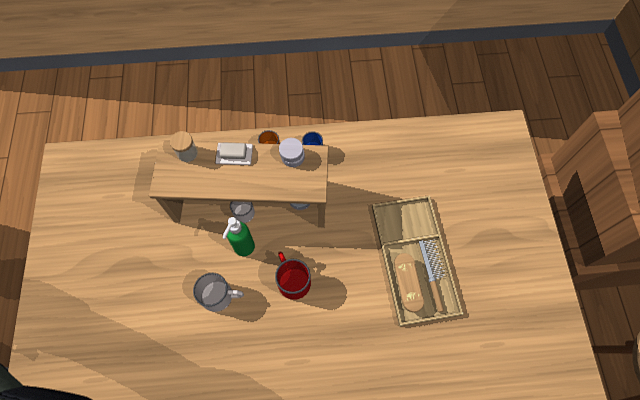

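View pics/d0.png

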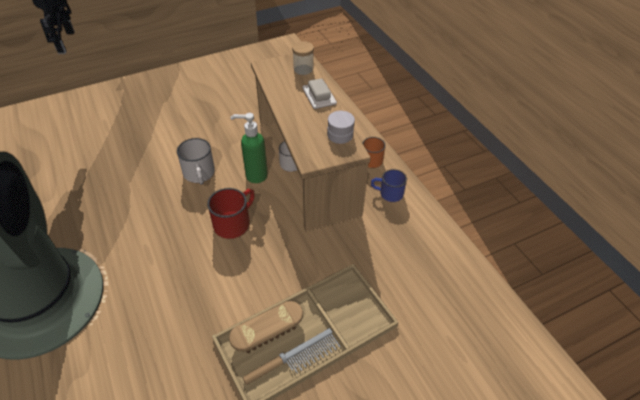

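Scene view: riser board spans (152,197) to (327,150). Cup candidates are white under the riser (242,209), larger white (212,291), red (293,279), orange (268,138) and blue (312,140). The smaller white one under the riser fits. The bottle is at (238,237), the tray's empty bay at (406,222), and the tin near (300,205). I'll confirm in a crop and measure.

Run:
```python
from h import *
A=cv2.imread('pics/s0.png')[120:320,140:350]; B=cv2.imread('pics/d0.png')[50:250,160:420]
c=np.hstack([cv2.resize(A,None,fx=1.8*1.9/1.8,fy=1.9,interpolation=3),cv2.resize(B,None,fx=1.5,fy=1.9*1.0,interpolation=3)])
cv2.imwrite('pics/crop0.png',cv2.resize(A,None,fx=2.8,fy=2.8,interpolation=3))
z=np.load('f0.npz');a,b=z['a'],z['b']
# riser board top
m=(abs(a[...,2]-.208)<.006)
M=m.astype(np.uint8);n,l,st,_=cv2.connectedComponentsWithStats(M);k=1+np.argmax(st[1:,4])
P=a[l==k][:,:2].astype(np.float32);r=cv2.minAreaRect(P);print('board',r,cv2.boxPoints(r))
# tray wall tops
m=(abs(a[...,2]-.020)<.005)&(a[...,1]<-.2)&(a[...,0]>.3)
n,l,st,_=cv2.connectedComponentsWithStats(m.astype(np.uint8),connectivity=8);k=1+np.argmax(st[1:,4])
r=cv2.minAreaRect(a[l==k][:,:2].astype(np.float32));print('tray',r,cv2.boxPoints(r))
# bottle green, both cams
for n,X in(('s0',a),('d0',b)):
    im=cv2.imread(f'pics/{n}.png').astype(int)
    g=(im[...,1]>im[...,0]+40)&(im[...,1]>im[...,2]+40)
    Q=X[g];print('bottle',len(Q),Q.min(0),Q.max(0))
    q=Q[(Q[:,2]>.03)&(Q[:,2]<.115)][:,:2]
    from scipy.optimize import least_squares
    s=least_squares(lambda p:np.hypot(*(q-p).T)-.03,q.mean(0),loss='soft_l1',f_scale=.002);print(' axis',s.x,np.abs(s.fun).mean())
    c=s.x
    d=np.hypot(X[...,0]-c[0],X[...,1]-c[1])
    w=(d<.06)&(X[...,2]>.185)&(X[...,2]<.21)&(im.min(-1)>120)
    Q=X[w];i=np.argsort(-d[w])[:12];print(' spout far',Q[i].mean(0),d[w][i].mean(),'head',Q[d[w]<.012].mean(0) if (d[w]<.012).any() else None)
for n,X in(('s0',a),('d0',b)):
    print('cup px',X[209,242] if n=='s0' else X[157,288], 'mug' ,X[285,212],'tin',X[205,300])
```

```text
board ((0.7003400921821594, 0.12218021601438522), (0.43997645378112793, 0.16262657940387726), 83.18254852294922) [[ 0.59348774 -0.08660015]
 [ 0.7549645  -0.10590497]
 [ 0.80719244  0.33096057]
 [ 0.6457157   0.3502654 ]]
tray ((0.4934477210044861, -0.32500410079956055), (0.3471299111843109, 0.17226089537143707), 4.99985408782959) [[ 0.31303665 -0.25432813]
 [ 0.32804975 -0.42593354]
 [ 0.67385876 -0.39568007]
 [ 0.65884566 -0.22407466]]
bottle 229 [ 0.13548298 -0.03607485  0.02530424] [0.5887239  0.17014059 1.30142201]
 axis [0.56868061 0.14606758] 0.0003512718205184815
 spout far [0.52937552 0.16464013 0.20241799] 0.04353701951210954 head [0.56592078 0.14481329 0.2060008 ]
bottle 155 [0.54024291 0.11350289 0.12868505] [0.58934739 0.15802114 0.14354991]<stdin>:21: RuntimeWarning: Mean of empty slice.
  ret = um.true_divide(
Traceback (most recent call last):
ValueError: Initial guess is outside of provided bounds
```

View pics/crop0.png

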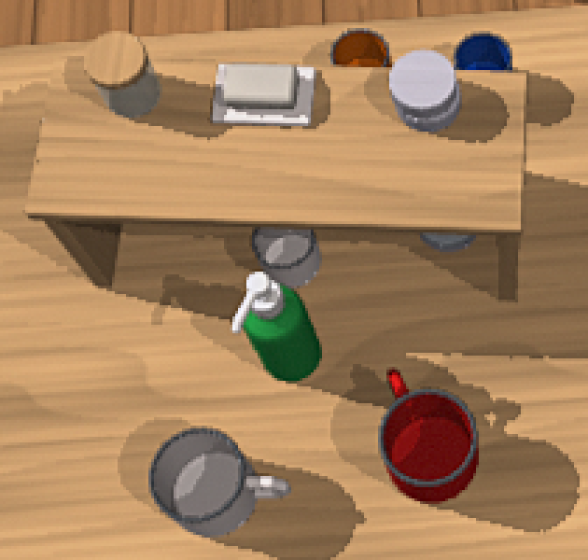

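Crop confirms it: the small white cup is under the riser at (287,250), the tin at (447,240), and the big white mug at (205,480) is the decoy.

```bash
cat >> h.py <<'E'
def togo(pos,R):
    """rows still needed: print shift (tool mm) and rotvec (tool deg)"""
    s=bot.observe();C=Ro.from_euler('xyz',s['tool_rot'])
    print('t',round(float(s['clock']),2),'shift',np.round(C.inv().apply(np.array(pos)-s['position'])*1e3,1),'turn',np.round((C.inv()*R).as_rotvec(degrees=True),1),
     'pos',np.round(s['position'],4),'F',np.round(s['force'],1),'w',round(float(s['grip_width']),4))
def tool(jaw_az,tilt_az=0,tilt=0):
    """jaw axis azimuth deg; tool z down, tilted by tilt deg towards jaw_az-90 .. use tilt_az=jaw_az-90"""
    R0=Ro.from_euler('xyz',[np.pi,0,np.radians(jaw_az)])
    j=R0.apply([1,0,0]); d=np.array([np.cos(np.radians(tilt_az)),np.sin(np.radians(tilt_az)),0])
    ax=np.cross([0,0,-1.],d)
    return Ro.from_rotvec(np.radians(tilt)*ax)*R0
E
python3 - <<'E'
from h import *
from scipy.optimize import least_squares
z=np.load('f0.npz');a,b=z['a'],z['b']
r=np.array([.9928,-.1187])
for n,X in(('s0',a),('d0',b)):
    im=cv2.imread(f'pics/{n}.png').astype(int)
    sat=im.max(-1)-im.min(-1)
    d=np.hypot(X[...,0]-.667,X[...,1]-.137)
    m=(d<.055)&(X[...,2]>.008)&(X[...,2]<.072)&(sat<35)
    Q=X[m];print(n,len(Q),Q.min(0),Q.max(0))
    q=Q[(Q[:,2]>.057)]
    if len(q)>5:
        s=least_squares(lambda p:np.hypot(*(q[:,:2]-p).T)-.0295,[.667,.137],loss='soft_l1',f_scale=.002);print(' rim',len(q),s.x,np.abs(s.fun).mean(),'riser xy',(s.x-[.7003,.1222])@r,(s.x-[.7003,.1222])@[.1187,.9928])
    # white mug
    d=np.hypot(X[...,0]-.44,X[...,1]-.2);m=(d<.1)&(X[...,2]>.03)&(X[...,2]<.15)&(sat<35)
    print(' mug',X[m].min(0),X[m].max(0))
    m=(im[...,2]>im[...,1]+60)&(im[...,2]>im[...,0]+60)&(X[...,2]>.03)&(X[...,2]<.2)&(X[...,0]<.6)&(X[...,2]<.12)
    print(' red',X[m].min(0),X[m].max(0))
    c=np.array([.5675,.1455]);d=np.hypot(X[...,0]-c[0],X[...,1]-c[1])
    for lo,hi in((.145,.18),(.19,.215)):
        m=(d<.055)&(X[...,2]>lo)&(X[...,2]<hi)&(sat<35)
        if m.any():
            Q=X[m];print(' w',lo,len(Q),Q.min(0),Q.max(0),Q.mean(0)); 
            if lo>.18: i=np.argsort(-d[m])[:8];print('  tip',Q[i].mean(0),'head',Q[d[m]<.011].mean(0))
E
```

```text
s0 309 [0.63468298 0.1125296  0.0080106 ] [0.69648714 0.17253021 0.07031974]
 rim 64 [0.66616933 0.14311338] 0.0008392741850711662 riser xy -0.036367348737186896 0.016711489637469767
 mug [0.38989659 0.14379874 0.0300244 ] [0.47414337 0.26410682 0.09392837]
 red [ 0.40394597 -0.03244896  0.03037207] [0.51889287 0.05168529 0.09425728]
 w 0.145 86 [0.55155083 0.1292118  0.14550933] [0.57910305 0.1574395  0.17981639] [0.55967202 0.14059075 0.16944695]
 w 0.19 117 [0.5262146  0.13510702 0.19436293] [0.57713477 0.16753851 0.21338286] [0.55402925 0.15098231 0.20565827]
  tip [0.52786603 0.16469819 0.20160069] head [0.56585028 0.14448733 0.20600041]
d0 310 [0.63366232 0.10662997 0.0080789 ] [0.67508513 0.17174771 0.06504177]
 rim 35 [0.6654307  0.13791489] 0.0010941889138574986 riser xy -0.03648360253877493 0.011462757927829295
 mug [0.38930597 0.13756075 0.03001871] [0.47374705 0.26214361 0.09223045]
 red [ 0.40612138 -0.04066294  0.03001909] [0.51732876 0.05361902 0.08758257]
 w 0.145 160 [0.55101591 0.1234893  0.14542623] [0.58129934 0.15310312 0.17998665] [0.56390001 0.13440785 0.16649785]
 w 0.19 106 [0.52644276 0.12810783 0.1934692 ] [0.57600773 0.16352025 0.20764874] [0.55462533 0.14484334 0.20208772]
  tip [0.52911333 0.15946734 0.19896188] head [0.56635661 0.14204039 0.2037927 ]
```

Run:
```python
from h import *
togo([.567,.143,.290],tool(63.5))
```

```text
t 0.1 shift [-286.   476.6  -41.9] turn [0.  0.1 5.3] pos [0.2264 0.5822 0.2478] F [ 0.2  0.5 -0.5] w 0.0852
```

arm_command:
  targets:
    - [-10,16,-10,0,0,0.5]
    - [-24,40,-10,0,0,0.5]
    - [-24,40,-8,0,0,0.5]
    - [-24,40,-5,0,0,0.5]
    - [-24,40,-4,0,0,0.5]
    - [-24,40,-3,0,0,0.5]
    - [-24,40,-2,0,0,0.5]
    - [-24,40,0,0,0,0.5]
  grip: 65

```text
clock: 0.9
position: [0.4326, 0.2917, 0.2917]
tool_rot: [-3.141, 0.002, 1.133]
force: [1.0, 0.9, -0.1]
grip_width: 0.0558
```

Run:
```python
from h import *
togo([.567,.143,.290],tool(63.5))
```

```text
t 0.9 shift [-77.7 184.8   1.8] turn [-0.   0.1  1.4] pos [0.4326 0.2917 0.2917] F [ 1.   0.9 -0.1] w 0.0558
```

arm_command:
  targets:
    - [-15,36,0,0,0,0.3]
    - [-16,37,0,0,0,0.3]
    - [-16,37,0,0,0,0.3]
    - [-15,37,0,0,0,0.3]
    - [-15,35,0,0,0,0.2]
    - [0,0,0,0,0,0]

```text
clock: 1.5
position: [0.5692, 0.1243, 0.2943]
tool_rot: [3.139, 0.003, 1.095]
force: [-0.6, 0.2, -0.6]
grip_width: 0.0556
```

Run:
```python
from h import *
togo([.567,.143,.290],tool(63.5))
f=grab('wrist','w1.png');print(f['fov_y'],f['cx'],f['cy'],np.round(f['hand_eye'],3))
s=f['s'];C=Ro.from_euler('xyz',s['tool_rot']).as_matrix()
fl=200/np.tan(np.radians(f['fov_y'])/2)
v,u=np.mgrid[0:400,0:640];x=u-f['cx'];y=v-f['cy'];r=np.hypot(x,y)+1e-9;th=r/fl;d=f['depth']
P=np.dstack([x/r*np.tan(th)*d,y/r*np.tan(th)*d,d]);H=np.array(f['hand_eye'])
T=P@H[:3,:3].T+H[:3,3];W=T@C.T+s['position']
im=f['color'].astype(int);sat=im.max(-1)-im.min(-1)
dd=np.hypot(W[...,0]-.567,W[...,1]-.143)
for lo,hi in((.145,.18),(.19,.215)):
    m=(d>0)&(th<1.4)&(dd<.055)&(W[...,2]>lo)&(W[...,2]<hi)&(sat<35)
    if m.any():
        Q=W[m];print(lo,len(Q),Q.min(0),Q.max(0));k=dd[m];i=np.argsort(-k)[:20];print('tip',Q[i].mean(0),'head',Q[k<.013].mean(0) if (k<.013).any() else 0)
m=(d>0)&(th<1.4)&(abs(W[...,2]-.206)<.004)&(dd<.016)
print('top',W[m].min(0),W[m].max(0))
```

```text
t 1.5 shift [ 15.6 -10.6   4.3] turn [ 0.1  0.2 -0.8] pos [0.5692 0.1243 0.2943] F [-0.6  0.2 -0.6] w 0.0556
65.70646984690485 318.00451212106253 199.17910714181878 [[ 1.    -0.001 -0.001 -0.   ]
 [ 0.001  0.955  0.298 -0.077]
 [ 0.001 -0.298  0.955 -0.126]
 [ 0.     0.     0.     1.   ]]
0.145 468 [0.54818509 0.12903732 0.14552664] [0.57478747 0.16009095 0.17863921]
tip [0.54973782 0.1443779  0.16488247] head [0.56067437 0.14086824 0.17662094]
0.19 1448 [0.52313636 0.12111917 0.19156958] [0.62158368 0.16839641 0.20828348]
tip [0.61902916 0.12720882 0.1981338 ] head [0.56346604 0.14457584 0.20604218]
top [0.55197881 0.1339834  0.20200816] [0.57438663 0.15490785 0.20828348]
```

View pics/w1.png

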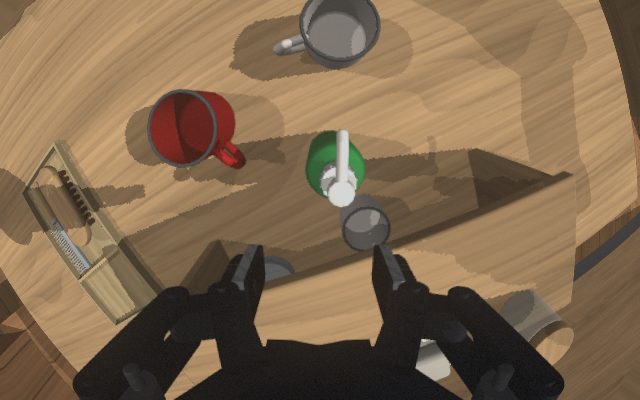

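Wrist view: spout tip (342,132) and head (341,192) lie square to the jaws. The cup rim is at (366,229). I'll correct and descend.

Run:
```python
from h import *
togo([.566,.1445,.163],tool(63))
```

```text
t 1.55 shift [ 15.5 -10.2 131.2] turn [ 0.1  0.1 -0.2] pos [0.568  0.1263 0.2942] F [-0.6  0.2 -0.1] w 0.0555
```

arm_command:
  targets:
    - [15,-10,10,0,0,0]
    - [0,0,25,0,0,0]
    - [0,0,25,0,0,0]
    - [0,0,10,0,0,0]
    - [0,0,0,0,0,0]

```text
clock: 2.05
position: [0.5625, 0.1516, 0.2212]
tool_rot: [-3.14, -0.0, 1.102]
force: [-0.3, -0.3, 0.8]
grip_width: 0.0555
```

Run:
```python
from h import *
togo([.566,.1445,.163],tool(63))
```

```text
t 2.05 shift [-4.8  6.4 58.2] turn [-0.1 -0.   0.1] pos [0.5625 0.1516 0.2212] F [-0.3 -0.3  0.8] w 0.0555
```

arm_command:
  targets:
    - [-4,6,8,0,0,0]
    - [0,0,15,0,0,0]
    - [0,0,15,0,0,0]
    - [0,0,10,0,0,0]
    - [0,0,0,0,0,0]
    - [0,0,0,0,0,0]

```text
clock: 2.65
position: [0.5681, 0.1462, 0.1745]
tool_rot: [3.139, -0.004, 1.103]
force: [0.4, -0.1, 1.2]
grip_width: 0.0552
```

Run:
```python
from h import *
togo([.566,.1445,.163],tool(63))
```

```text
t 2.65 shift [-2.5 -1.2 11.5] turn [ 0.1 -0.2  0.2] pos [0.5681 0.1462 0.1745] F [ 0.4 -0.1  1.2] w 0.0552
```

arm_command:
  targets:
    - [-2,-1,6,0,0,0]
    - [0,0,5,0,0,0]
    - [0,0,0,0,0,0]
    - [0,0,0,0,0,0]

```text
clock: 3.05
position: [0.5669, 0.1448, 0.1641]
tool_rot: [3.138, -0.006, 1.103]
force: [-1.1, -0.7, 0.5]
grip_width: 0.0558
```

arm_command:
  targets:
    - [0,0,0,0,0,0]
    - [0,0,0,0,0,0]
    - [0,0,0,0,0,0]
    - [0,0,0,0,0,0]
    - [0,0,0,0,0,0]
    - [0,0,0,0,0,0]
    - [0,0,0,0,0,0]
  grip: 0
  grip_force: 25

```text
clock: 3.75
position: [0.5671, 0.145, 0.1646]
tool_rot: [3.137, -0.006, 1.103]
force: [0.3, -1.2, -1.4]
grip_width: 0.0296
```

Run:
```python
from h import *
togo([.566,.1445,.163],tool(63))
print(bot.observe()['tool_rot'])
```

```text
t 3.75 shift [-0.9 -0.8  1.6] turn [ 0.2 -0.3  0.2] pos [0.5671 0.145  0.1646] F [ 0.3 -1.2 -1.4] w 0.0296
[ 3.13741129 -0.0060763   1.1032483 ]
```

arm_command:
  targets:
    - [0,0,-10,0,0,0]
    - [0,0,-15,0,0,0]
    - [0,0,-10,0,0,0]
    - [0,0,0,0,0,0]

```text
clock: 4.15
position: [0.5669, 0.1447, 0.2023]
tool_rot: [3.137, -0.006, 1.103]
force: [0.5, -0.9, -1.3]
grip_width: 0.0287
```

Run:
```python
from h import *
togo([.55,.31,.195],tool(63.2))
```

```text
t 4.15 shift [139.8 -89.6   7.8] turn [ 0.2 -0.3  0. ] pos [0.5669 0.1447 0.2023] F [ 0.5 -0.9 -1.3] w 0.0287
```

arm_command:
  targets:
    - [14,-9,0,0,0,0]
    - [25,-16,0,0,0,0]
    - [28,-18,0,0,0,0]
    - [28,-18,0,0,0,0]
    - [22,-14,0,0,0,0]
    - [10,-6,0,0,0,0]
    - [0,0,0,0,0,0]
    - [0,0,0,0,0,0]

```text
clock: 4.95
position: [0.5494, 0.3027, 0.2007]
tool_rot: [3.139, -0.005, 1.103]
force: [0.3, -0.5, -1.1]
grip_width: 0.0296
```

Run:
```python
from h import *
togo([.55,.31,.1646],tool(63.2))
```

```text
t 4.95 shift [ 6.6 -2.9 36.2] turn [ 0.2 -0.3 -0. ] pos [0.5494 0.3027 0.2007] F [ 0.3 -0.5 -1.1] w 0.0296
```

Straight down here is fine; I need 36 mm.

arm_command:
  targets:
    - [0,0,8,0,0,0]
    - [0,0,10,0,0,0]
    - [0,0,8,0,0,0]
    - [0,0,4,0,0,0]
    - [0,0,2,0,0,0]
    - [0,0,0,0,0,0]
    - [0,0,0,0,0,0]

```text
clock: 5.65
position: [0.5507, 0.2976, 0.1652]
tool_rot: [3.138, -0.003, 1.097]
force: [0.4, -0.0, -0.7]
grip_width: 0.0292
```

arm_command:
  targets:
    - [0,0,1,0,0,0]
    - [0,0,0,0,0,0]
    - [0,0,0,0,0,0]

```text
clock: 5.95
position: [0.551, 0.2979, 0.1649]
tool_rot: [3.138, -0.004, 1.097]
force: [-0.7, -0.1, -0.5]
grip_width: 0.0293
```

arm_command:
  targets:
    - [0,0,0,0,0,0]
    - [0,0,0,0,0,0]
    - [0,0,0,0,0,0]
    - [0,0,0,0,0,0]
    - [0,0,0,0,0,0]
    - [0,0,0,0,0,0]
  grip: 65

```text
clock: 6.55
position: [0.5511, 0.2981, 0.1652]
tool_rot: [3.137, -0.004, 1.097]
force: [1.5, 0.8, -0.0]
grip_width: 0.0557
```

arm_command:
  targets:
    - [0,0,-5,0,0,0]
    - [0,0,-15,0,0,0]
    - [0,0,-30,0,0,0]
    - [0,0,-30,0,0,0]
    - [0,0,-30,0,0,0]
    - [0,0,-10,0,0,0]
    - [0,0,0,0,0,0]

```text
clock: 7.25
position: [0.5504, 0.2976, 0.2956]
tool_rot: [3.136, -0.006, 1.097]
force: [0.3, 1.0, -0.7]
grip_width: 0.0554
```

Run:
```python
from h import *
# cup grasp: riser yaw -6.8, tilt 40 towards az -6.8, jaw az 83.2
R=tool(83.2,-6.8,40)
zt=R.apply([0,0,1]);print('toolaxes',R.as_matrix().round(2).tolist())
g=np.array([.666,.142,.042])+zt*.002
print('TCP grasp',g,'pre', g-zt*.15)
togo(g-zt*.15,R)
f=grab('scene','s1.png')
P=pts(f);im=f['color'].astype(int)
Q=P[(im[...,1]>im[...,0]+40)&(im[...,1]>im[...,2]+40)&(P[...,2]>.03)&(P[...,2]<.2)];print('bottle',Q.min(0),Q.max(0))
A=cv2.resize(cv2.imread('pics/s1.png')[120:320,120:400],None,fx=2.6,fy=2.6,interpolation=3);cv2.imwrite('pics/s1c.png',A)
```

```text
toolaxes [[0.12, 0.76, 0.64], [0.99, -0.09, -0.08], [-0.0, 0.64, -0.77]]
TCP grasp [0.66727653 0.14184778 0.04046791] pre [0.57153664 0.15326407 0.15537458]
t 7.25 shift [-119.6   83.9  139.9] turn [-39.2   6.8 -19.6] pos [0.5504 0.2976 0.2956] F [ 0.3  1.  -0.7] w 0.0554
bottle [0.52111399 0.26966882 0.0302075 ] [0.57518775 0.30039535 0.14585692]
```

View pics/s1c.png

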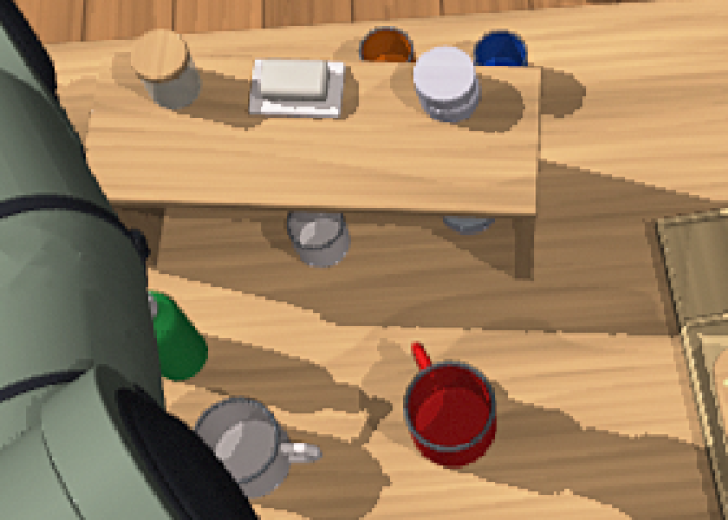

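Bottle stands aside upright (175,340 in the crop) and the cup is unobstructed at (318,235). Now I'll tilt and align to the cup.

arm_command:
  targets:
    - [-10,0,0,-3,0.5,-1.5]
    - [-20,0,0,-6,1,-3]
    - [-22,0,0,-6.5,1.1,-3.3]
    - [-22,0,0,-6.5,1.1,-3.3]
    - [-22,0,0,-6.5,1.1,-3.3]
    - [-16,0,0,-6.5,1.1,-3.3]
    - [0,0,0,-3,0.5,-1.5]
    - [0,0,0,0,0,0]
  grip: 100

```text
clock: 8.1
position: [0.5101, 0.1927, 0.2852]
tool_rot: [2.495, 0.004, 1.434]
force: [0.4, 0.6, 0.9]
grip_width: 0.0856
```

Run:
```python
from h import *
from scipy.optimize import least_squares
R=tool(83.2,-6.8,40);zt=R.apply([0,0,1])
togo(np.array([.5715,.153,.155]),R)
for n in('scene','side'):
    f=grab(n,n+'2.png');X=pts(f);im=f['color'].astype(int);sat=im.max(-1)-im.min(-1)
    d=np.hypot(X[...,0]-.666,X[...,1]-.142);m=(d<.045)&(X[...,2]>.01)&(X[...,2]<.066)&(sat<35)
    r=np.hypot(*(X[...,:2]-[.666,.142]).transpose(2,0,1))
    Q=X[m];fr=Q[(Q[:,0]<.655)&(Q[:,2]<.058)&(np.hypot(Q[:,0]-.666,Q[:,1]-.142)>.026)]
    for nm,q in(('wall',fr),('rim',Q[Q[:,2]>.058])):
        if len(q)>8:
            rr=.031 if nm=='wall' else .0295
            s=least_squares(lambda p:np.hypot(*(q[:,:2]-p).T)-rr,[.666,.142],loss='soft_l1',f_scale=.002);print(n,nm,len(q),s.x,np.abs(s.fun).mean(),q[:,1].min(),q[:,1].max())
```

```text
t 8.1 shift [-30.4 -25.7 143.9] turn [-3.   0.8 -0.6] pos [0.5101 0.1927 0.2852] F [0.4 0.6 0.9] w 0.0856
scene wall 123 [0.66773837 0.14361522] 0.0007098469706608186 0.11396757109712065 0.17115346130745326
scene rim 44 [0.66626265 0.14304275] 0.0009317712005666171 0.11222482859646454 0.17300648920242298
side wall 162 [0.6668934  0.13890753] 0.0012128669742778563 0.10849583667303499 0.16700425901293114
side rim 36 [0.66584345 0.13787036] 0.0012181285760356204 0.10967533677900614 0.1684343723204246
```

arm_command:
  targets:
    - [-5,-4,15,-1,0.2,0]
    - [-6,-5,28,-1,0.3,0]
    - [-6,-6,30,-1,0.3,0]
    - [-6,-6,28,0,0,-0.5]
    - [-5,-4,20,0,0,0]
    - [0,0,8,0,0,0]
    - [0,0,0,0,0,0]
    - [0,0,0,0,0,0]

```text
clock: 9.0
position: [0.5702, 0.1616, 0.1884]
tool_rot: [2.441, -0.005, 1.43]
force: [0.2, 0.6, -0.1]
grip_width: 0.0854
```

Run:
```python
from h import *
R=tool(83.2,-6.8,40);zt=R.apply([0,0,1])
togo(np.array([.667,.143,.042])+.002*zt,R)
```

```text
t 9.0 shift [ -5.5 -19.2 177.4] turn [ 0.2  0.6 -1.2] pos [0.5702 0.1616 0.1884] F [ 0.2  0.6 -0.1] w 0.0854
```

arm_command:
  targets:
    - [-2,-6,5,0,0.2,-0.4]
    - [-2,-7,10,0,0.2,-0.4]
    - [-1,-6,20,0,0.2,-0.4]
    - [0,0,25,0,0,0]
    - [0,0,15,0,0,0]
    - [0,0,0,0,0,0]
    - [0,0,0,0,0,0]

```text
clock: 9.7
position: [0.6069, 0.1539, 0.1218]
tool_rot: [2.434, -0.003, 1.449]
force: [0.7, 0.4, 0.6]
grip_width: 0.0854
```

Run:
```python
from h import *
R=tool(83.2,-6.8,40);zt=R.apply([0,0,1])
togo(np.array([.667,.143,.042])+.002*zt,R)
```

```text
t 9.7 shift [ -3.7  -5.6 102.2] turn [ 0.6 -0.  -0.2] pos [0.6069 0.1539 0.1218] F [0.7 0.4 0.6] w 0.0854
```

arm_command:
  targets:
    - [-2,-3,10,0,0,0]
    - [-2,-3,15,0,0,0]
    - [0,0,15,0,0,0]
    - [0,0,8,0,0,0]
    - [0,0,0,0,0,0]
    - [0,0,0,0,0,0]

```text
clock: 10.3
position: [0.6344, 0.1482, 0.0819]
tool_rot: [2.43, -0.004, 1.451]
force: [0.1, -0.5, -0.1]
grip_width: 0.0854
```

Run:
```python
from h import *
R=tool(83.2,-6.8,40);zt=R.apply([0,0,1])
togo(np.array([.667,.143,.042])+.002*zt,R)
grab('wrist','w2.png')
```

```text
t 10.3 shift [-1.4 -1.1 53.7] turn [ 0.8 -0.1 -0.2] pos [0.6344 0.1482 0.0819] F [ 0.1 -0.5 -0.1] w 0.0854
```

View pics/w2.png

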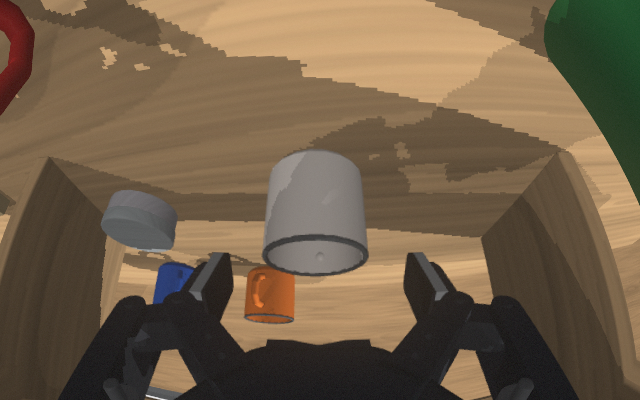

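The cup rim (263–368, centre 316) sits midway between the fingers (232–407). Advancing.

arm_command:
  targets:
    - [-1,-1,8,0,0,0]
    - [0,0,12,0,0,0]
    - [0,0,12,0,0,0]
    - [0,0,9,0,0,0]
    - [0,0,4,0,0,0]
    - [0,0,0,0,0,0]
    - [0,0,0,0,0,0]

```text
clock: 11.05
position: [0.6653, 0.1438, 0.0443]
tool_rot: [2.43, -0.004, 1.451]
force: [0.8, 0.3, 1.1]
grip_width: 0.0853
```

Run:
```python
from h import *
R=tool(83.2,-6.8,40);zt=R.apply([0,0,1])
togo(np.array([.667,.143,.042])+.002*zt,R)
```

```text
t 11.05 shift [-0.6 -0.1  4.9] turn [ 0.8 -0.1 -0.2] pos [0.6653 0.1438 0.0443] F [0.8 0.3 1.1] w 0.0853
```

arm_command:
  targets:
    - [0,0,4,0,0,0]
    - [0,0,0,0,0,0]
    - [0,0,0,0,0,0]

```text
clock: 11.35
position: [0.6679, 0.1437, 0.0416]
tool_rot: [2.43, -0.004, 1.452]
force: [0.5, 0.6, 0.5]
grip_width: 0.0854
```

arm_command:
  targets:
    - [0,0,0,0,0,0]
    - [0,0,0,0,0,0]
    - [0,0,0,0,0,0]
    - [0,0,0,0,0,0]
    - [0,0,0,0,0,0]
    - [0,0,0,0,0,0]
    - [0,0,0,0,0,0]
  grip: 0
  grip_force: 35

```text
clock: 12.05
position: [0.6677, 0.1439, 0.0422]
tool_rot: [2.429, -0.005, 1.452]
force: [-0.3, -1.0, -0.0]
grip_width: 0.0617
```

arm_command:
  targets:
    - [0,3,-4,0,0,0]
    - [0,2,-6,0,0,0]
    - [0,0,-12,0,0,0]
    - [0,0,-18,0,0,0]
    - [0,0,-20,0,0,0]
    - [0,0,-20,0,0,0]
    - [0,0,-20,0,0,0]
    - [0,0,-20,0,0,0]

```text
clock: 12.85
position: [0.588, 0.1519, 0.1413]
tool_rot: [2.432, -0.006, 1.45]
force: [-0.2, -0.1, 0.2]
grip_width: 0.0615
```

Run:
```python
from h import *
a=5;R=tool(90+a,a,40);zt=R.apply([0,0,1])
c,s=np.cos(np.radians(a)),np.sin(np.radians(a))
bay=np.array([.4934,-.325,0])+.1095*np.array([c,s,0]);print('bay',bay)
tgt=bay+[-.012*c,-.012*s,.0422+.006];print('tgt',tgt)
togo(tgt+[0,0,.10],R)
```

```text
bay [ 0.60248332 -0.31545645  0.        ]
tgt [ 0.59052898 -0.31650232  0.0482    ]
t 12.85 shift [-464.7   50.8   31. ] turn [ 0.7  7.4 -9.3] pos [0.588  0.1519 0.1413] F [-0.2 -0.1  0.2] w 0.0615
```

arm_command:
  targets:
    - [0,0,-20,0,0,0]
    - [0,0,-20,0,0,0]
    - [0,0,-20,0,0,0]
    - [-10,0,-15,0,0,0]
    - [-25,0,-10,0,0,0]
    - [-35,0,0,0,0.3,-0.4]
    - [-40,0,0,0,0.5,-0.6]
    - [-40,0,0,0,0.5,-0.6]

```text
clock: 13.65
position: [0.5163, 0.0759, 0.202]
tool_rot: [2.448, -0.009, 1.473]
force: [-0.0, 0.8, -2.6]
grip_width: 0.0612
```

arm_command:
  targets:
    - [-40,0,0,0,0.5,-0.6]
    - [-40,0,0,0,0.6,-0.8]
    - [-40,0,0,0,0.6,-0.8]
    - [-40,2,2,0,0.6,-0.8]
    - [-40,6,5,0,0.6,-0.8]
    - [-40,8,8,0,0.6,-0.8]
    - [-30,8,8,0,0.6,-0.8]
    - [-15,4,4,0,0.5,-0.6]

```text
clock: 14.45
position: [0.5375, -0.078, 0.1871]
tool_rot: [2.475, 0.008, 1.557]
force: [0.0, 0.4, -1.4]
grip_width: 0.0613
```

Run:
```python
from h import *
togo([.5905,-.3165,.148],tool(95,5,40))
```

```text
t 14.45 shift [-237.4   18.8   67. ] turn [-1.8  4.  -4.2] pos [ 0.5375 -0.078   0.1871] F [ 0.   0.4 -1.4] w 0.0613
```

arm_command:
  targets:
    - [0,-15,-13,0,0,0]
    - [0,-10,-8,0,0,0]
    - [-20,0,0,-0.3,0.5,-0.5]
    - [-35,0,0,-0.3,0.6,-0.6]
    - [-40,0,0,-0.3,0.6,-0.6]
    - [-40,0,0,-0.3,0.6,-0.6]
    - [-40,5,5,-0.3,0.6,-0.6]
    - [-40,5,5,-0.3,0.6,-0.6]

```text
clock: 15.25
position: [0.5109, -0.2145, 0.1875]
tool_rot: [2.451, 0.023, 1.608]
force: [-0.5, -0.4, -2.0]
grip_width: 0.0615
```

Run:
```python
from h import *
togo([.5905,-.3165,.148],tool(95,5,40))
```

```text
t 15.25 shift [-104.    31.7   80.5] turn [-0.4  2.8 -1.4] pos [ 0.5109 -0.2145  0.1875] F [-0.5 -0.4 -2. ] w 0.0615
```

arm_command:
  targets:
    - [-20,5,8,0,0.5,-0.3]
    - [-25,7,15,0,0.6,-0.3]
    - [-25,7,18,0,0.6,-0.3]
    - [-15,7,18,0,0.6,-0.3]
    - [-5,4,10,0,0.4,-0.2]
    - [0,0,0,0,0,0]
    - [0,0,0,0,0,0]

```text
clock: 15.95
position: [0.5606, -0.2727, 0.1621]
tool_rot: [2.459, 0.018, 1.641]
force: [0.0, -0.3, -0.9]
grip_width: 0.0617
```

Run:
```python
from h import *
R=tool(95,5,40)
togo([.5905,-.3165,.148],R)
togo([.5905,-.3165,.0482],R)
f=grab('scene','s3.png');grab('wrist','w3.png')
X=pts(f);im=f['color'].astype(int);sat=im.max(-1)-im.min(-1)
m=(abs(X[...,0]-.59)<.1)&(abs(X[...,1]+.3165)<.1)&(X[...,2]<.03)&(X[...,2]>.015)
q=X[m];print(q.min(0),q.max(0))
cv2.imwrite('pics/s3c.png',np.hstack([cv2.resize(cv2.imread('pics/s3.png')[150:350,340:500],None,fx=2,fy=2),cv2.resize(cv2.imread('pics/w3.png'),None,fx=.75,fy=1)]))
```

```text
t 15.95 shift [-45.6  11.3  28.4] turn [-0.9  1.4 -0.1] pos [ 0.5606 -0.2727  0.1621] F [ 0.  -0.3 -0.9] w 0.0617
t 15.95 shift [-43.8 -51.6 105.9] turn [-0.9  1.4 -0.1] pos [ 0.5606 -0.2727  0.1621] F [ 0.  -0.3 -0.9] w 0.0617
[ 0.49138622 -0.40349163  0.015006  ] [ 0.67223901 -0.22569982  0.0287296 ]
```

View pics/s3c.png

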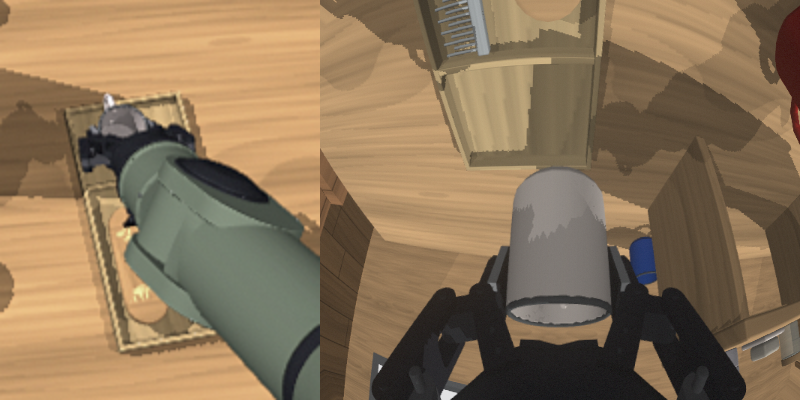

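The cup is held square (rim at 558,310 in the right panel) with the bay ahead. Moving above it.

arm_command:
  targets:
    - [-12,3,7,-0.3,0.5,0]
    - [-14,3,8,-0.3,0.5,0]
    - [-12,3,8,-0.3,0.4,0]
    - [-6,2,4,0,0,0]
    - [0,0,0,0,0,0]
    - [0,0,0,0,0,0]

```text
clock: 16.65
position: [0.5882, -0.3134, 0.1509]
tool_rot: [2.445, 0.004, 1.661]
force: [0.2, 0.2, -1.0]
grip_width: 0.0617
```

Run:
```python
from h import *
R=tool(95,5,40)
togo([.5905,-.3165,.0482],R)
```

```text
t 16.65 shift [ -2.9 -64.4  80.1] turn [-0.1  0.1  0.3] pos [ 0.5882 -0.3134  0.1509] F [ 0.2  0.2 -1. ] w 0.0617
```

arm_command:
  targets:
    - [-1,-6,8,0,0,0]
    - [-1,-10,12,0,0,0]
    - [-1,-12,15,0,0,0]
    - [0,-12,15,0,0,0]
    - [0,-8,10,0,0,0]
    - [0,-4,5,0,0,0]
    - [0,0,0,0,0,0]
    - [0,0,0,0,0,0]

```text
clock: 17.45
position: [0.5894, -0.313, 0.0698]
tool_rot: [2.442, 0.01, 1.666]
force: [-0.9, -0.2, -1.9]
grip_width: 0.0618
```

Run:
```python
from h import *
R=tool(95,5,40.8)
togo([.5905,-.3165,.0472],R)
```

```text
t 17.45 shift [ -3.4 -14.   17.8] turn [-0.7  0.2  0.7] pos [ 0.5894 -0.313   0.0698] F [-0.9 -0.2 -1.9] w 0.0618
```

arm_command:
  targets:
    - [-1,-5,6,-0.3,0,0.2]
    - [-1,-4,5,-0.3,0,0.2]
    - [0,-3,3,0,0,0]
    - [0,-1,1,0,0,0]
    - [0,0,0,0,0,0]
    - [0,0,0,0,0,0]

```text
clock: 18.05
position: [0.5903, -0.3155, 0.0527]
tool_rot: [2.43, 0.01, 1.662]
force: [0.1, -0.1, -1.1]
grip_width: 0.0616
```

Run:
```python
from h import *
R=tool(95,5,40.8)
togo([.5905,-.3165,.0472],R)
```

```text
t 18.05 shift [-1.  -3.5  4.2] turn [-0.   0.3  0.5] pos [ 0.5903 -0.3155  0.0527] F [ 0.1 -0.1 -1.1] w 0.0616
```

arm_command:
  targets:
    - [0,-1.5,2,0,0,0]
    - [0,-1,1.5,0,0,0]
    - [0,-0.5,0.7,0,0,0]
    - [0,0,0,0,0,0]
    - [0,0,0,0,0,0]

```text
clock: 18.55
position: [0.5911, -0.3154, 0.0476]
tool_rot: [2.43, 0.011, 1.662]
force: [0.6, 0.1, -1.3]
grip_width: 0.0617
```

arm_command:
  targets:
    - [0,-0.7,0.8,0,0,0]
    - [0,0,0,0,0,0]
    - [0,0,0,0,0,0]

```text
clock: 18.85
position: [0.5918, -0.3155, 0.0477]
tool_rot: [2.428, 0.011, 1.663]
force: [0.0, -0.5, -1.0]
grip_width: 0.062
```

Run:
```python
from h import *
for i in range(1):
    togo([.5905,-.3165,.0472],tool(95,5,40.8))
```

```text
t 18.85 shift [-0.9 -1.3 -0.5] turn [0.1 0.3 0.6] pos [ 0.5918 -0.3155  0.0477] F [ 0.  -0.5 -1. ] w 0.062
```

arm_command:
  targets:
    - [0,0,0,0,0,0]
    - [0,0,0,0,0,0]
    - [0,0,0,0,0,0]
    - [0,0,0,0,0,0]
    - [0,0,0,0,0,0]
    - [0,0,0,0,0,0]
  grip: 100

```text
clock: 19.45
position: [0.5919, -0.3154, 0.0478]
tool_rot: [2.427, 0.011, 1.663]
force: [-0.1, 0.7, -0.2]
grip_width: 0.0853
```

arm_command:
  targets:
    - [0,0,-5,0,0,0]
    - [0,0,-12,0,0,0]
    - [0,0,-20,0,0,0]
    - [0,0,-25,0,0,0]
    - [0,0,-25,0,0,0]
    - [0,0,-25,0,0,0]
    - [0,0,-25,0,0,0]
    - [0,0,-10,0,0,0]

```text
clock: 20.25
position: [0.4906, -0.3219, 0.1643]
tool_rot: [2.428, 0.012, 1.663]
force: [1.1, -0.4, -0.3]
grip_width: 0.0854
```

Run:
```python
from h import *
togo([.551,.298,.29],tool(63))
grab('wrist','w4.png')
```

```text
t 20.25 shift [610.2 175.5 -24. ] turn [ 40.  -10.9  31.1] pos [ 0.4906 -0.3219  0.1643] F [ 1.1 -0.4 -0.3] w 0.0854
```

View pics/w4.png

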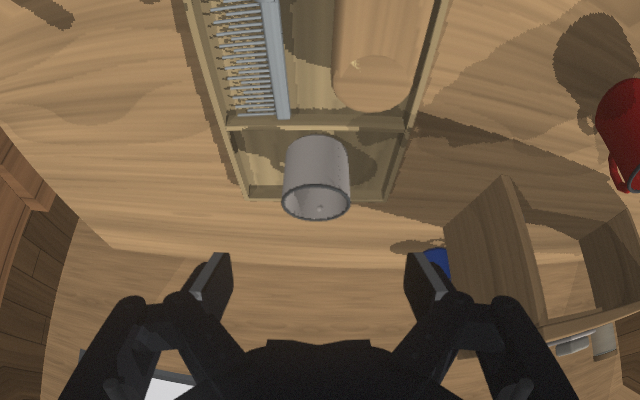

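The cup (316,180) stands upright in the bay, and the brush and comb look undisturbed. Back to the bottle.

arm_command:
  targets:
    - [0,15,-18,0,0,0]
    - [0,25,-30,0,0,0]
    - [5,25,-30,1,0,0.5]
    - [15,15,-20,3,-1,2]
    - [30,0,-5,5,-1.3,4]
    - [40,0,0,5,-1.3,4]
    - [45,0,0,5,-1.3,4]
    - [45,0,0,5,-1.3,4]
  grip: 65

```text
clock: 21.1
position: [0.4889, -0.1599, 0.2985]
tool_rot: [2.835, -0.044, 1.329]
force: [0.6, -0.3, -1.4]
grip_width: 0.0554
```

arm_command:
  targets:
    - [45,0,0,4,-1,3]
    - [45,0,0,4,-1,3]
    - [45,0,0,3,-1,2]
    - [45,0,0,2,-0.5,1]
    - [45,0,0,0,0,0]
    - [45,0,0,0,0,0]
    - [45,0,0,0,0,0]
    - [0,0,0,0,0,0]

```text
clock: 21.9
position: [0.5899, 0.1169, 0.308]
tool_rot: [3.013, -0.017, 1.185]
force: [-0.9, 0.0, -0.2]
grip_width: 0.0554
```

Run:
```python
from h import *
togo([.551,.298,.29],tool(63))
```

```text
t 21.9 shift [ 152.8 -106.     7. ] turn [ 7.3 -1.3  4.8] pos [0.5899 0.1169 0.308 ] F [-0.9  0.  -0.2] w 0.0554
```

arm_command:
  targets:
    - [25,-17,0,2,-0.3,1]
    - [30,-20,1,2,-0.4,1.2]
    - [30,-20,2,2,-0.3,1.2]
    - [30,-20,2,1,-0.3,1]
    - [20,-14,1,0,0,0]
    - [8,-6,0,0,0,0]
    - [0,0,0,0,0,0]
    - [0,0,0,0,0,0]

```text
clock: 22.7
position: [0.5632, 0.29, 0.2954]
tool_rot: [3.124, 0.006, 1.093]
force: [0.1, -0.5, -1.2]
grip_width: 0.0556
```

Run:
```python
from h import *
togo([.551,.298,.165],tool(62.9))
```

```text
t 22.7 shift [  2.2 -16.8 130.2] turn [ 1.   0.3 -0.3] pos [0.5632 0.29   0.2954] F [ 0.1 -0.5 -1.2] w 0.0556
```

arm_command:
  targets:
    - [0,-6,8,0.4,0.1,0]
    - [0,-6,15,0.4,0.1,0]
    - [0,-3,22,0,0,0]
    - [0,0,22,0,0,0]
    - [0,0,12,0,0,0]
    - [0,0,0,0,0,0]
    - [0,0,0,0,0,0]

```text
clock: 23.4
position: [0.5501, 0.2902, 0.2097]
tool_rot: [3.138, 0.004, 1.084]
force: [0.0, -0.1, 0.3]
grip_width: 0.0552
```

Run:
```python
from h import *
togo([.551,.298,.165],tool(62.9))
```

```text
t 23.4 shift [ 7.5 -2.9 44.7] turn [ 0.2  0.2 -0.8] pos [0.5501 0.2902 0.2097] F [ 0.  -0.1  0.3] w 0.0552
```

arm_command:
  targets:
    - [4,-2,2,0,0,-0.4]
    - [3,-1,8,0,0,-0.4]
    - [0,0,14,0,0,0]
    - [0,0,12,0,0,0]
    - [0,0,5,0,0,0]
    - [0,0,0,0,0,0]
    - [0,0,0,0,0,0]

```text
clock: 24.1
position: [0.5512, 0.2988, 0.1663]
tool_rot: [3.138, 0.002, 1.099]
force: [0.4, -0.6, -0.5]
grip_width: 0.0557
```

Run:
```python
from h import *
togo([.551,.298,.165],tool(62.9))
```

```text
t 24.1 shift [-0.8  0.2  1.3] turn [0.2 0.1 0.1] pos [0.5512 0.2988 0.1663] F [ 0.4 -0.6 -0.5] w 0.0557
```

arm_command:
  targets:
    - [0,0,1,0,0,0]
    - [0,0,0,0,0,0]
    - [0,0,0,0,0,0]
    - [0,0,0,0,0,0]
    - [0,0,0,0,0,0]
    - [0,0,0,0,0,0]
    - [0,0,0,0,0,0]
  grip: 0
  grip_force: 25

```text
clock: 24.8
position: [0.5516, 0.2988, 0.1664]
tool_rot: [3.137, 0.001, 1.099]
force: [-0.3, -0.4, -0.9]
grip_width: 0.0292
```

arm_command:
  targets:
    - [0,0,-8,0,0,0]
    - [0,0,-12,0,0,0]
    - [0,0,-8,0,0,0]
    - [0,0,0,0,0,0]
    - [-10,7,0,0,0,0]
    - [-20,13,0,0,0,0]
    - [-25,16,0,0,0,0]
    - [-25,16,0,0,0,0]

```text
clock: 25.6
position: [0.5607, 0.2032, 0.1979]
tool_rot: [3.137, -0.001, 1.105]
force: [0.4, -0.0, -1.1]
grip_width: 0.0292
```

Run:
```python
from h import *
togo([.567,.145,.165],tool(63.2))
```

```text
t 25.6 shift [-49.2  31.6  33. ] turn [ 0.3 -0.   0.1] pos [0.5607 0.2032 0.1979] F [ 0.4 -0.  -1.1] w 0.0292
```

arm_command:
  targets:
    - [-16,10,0,0,0,0]
    - [-12,8,0,0,0,0]
    - [-8,5,0,0,0,0]
    - [-4,2,0,0,0,0]
    - [0,0,0,0,0,0]
    - [0,0,0,0,0,0]

```text
clock: 26.2
position: [0.5656, 0.1459, 0.1967]
tool_rot: [3.136, 0.003, 1.097]
force: [-0.6, 1.0, 0.3]
grip_width: 0.0294
```

Run:
```python
from h import *
togo([.567,.145,.1664],tool(63.2))
```

```text
t 26.2 shift [-0.   1.5 30.3] turn [ 0.3  0.2 -0.3] pos [0.5656 0.1459 0.1967] F [-0.6  1.   0.3] w 0.0294
```

arm_command:
  targets:
    - [0,1,6,0,0,0]
    - [0,0,9,0,0,0]
    - [0,0,7,0,0,0]
    - [0,0,4,0,0,0]
    - [0,0,2,0,0,0]
    - [0,0,0,0,0,0]
    - [0,0,0,0,0,0]

```text
clock: 26.9
position: [0.566, 0.148, 0.1657]
tool_rot: [3.137, 0.003, 1.101]
force: [-0.5, -1.3, 1.3]
grip_width: 0.0288
```

Down on the bench. Releasing and rising straight up.

arm_command:
  targets:
    - [0,0,0,0,0,0]
    - [0,0,0,0,0,0]
    - [0,0,0,0,0,0]
    - [0,0,0,0,0,0]
    - [0,0,0,0,0,0]
    - [0,0,0,0,0,0]
  grip: 65

```text
clock: 27.5
position: [0.5661, 0.1482, 0.166]
tool_rot: [3.137, 0.002, 1.101]
force: [0.3, 0.5, 0.0]
grip_width: 0.0554
```

arm_command:
  targets:
    - [0,0,-5,0,0,0]
    - [0,0,-15,0,0,0]
    - [0,0,-30,0,0,0]
    - [0,0,-30,0,0,0]
    - [0,0,-30,0,0,0]
    - [0,0,-25,0,0,0]
    - [20,-20,0,0,0,0]
    - [40,-20,0,0,0,0]

```text
clock: 28.3
position: [0.5577, 0.2174, 0.3137]
tool_rot: [3.135, 0.001, 1.095]
force: [2.3, 0.1, 0.1]
grip_width: 0.0553
```

arm_command:
  targets:
    - [40,-20,0,0,0,0]
    - [40,-20,0,0,0,0]
    - [40,-20,0,0,0,0]
    - [40,-20,0,0,0,0]
    - [20,-10,0,0,0,0]
    - [0,0,0,0,0,0]
    - [0,0,0,0,0,0]
    - [0,0,0,0,0,0]

```text
clock: 29.1
position: [0.5559, 0.4317, 0.3234]
tool_rot: [3.137, -0.006, 1.1]
force: [0.3, 0.1, 0.1]
grip_width: 0.0558
```

Run:
```python
from h import *
from scipy.optimize import least_squares
togo([.4,.3,.3],tool(63))
a=grab('scene','s5.png');X=pts(a);im=a['color'].astype(int);sat=im.max(-1)-im.min(-1)
g=(im[...,1]>im[...,0]+40)&(im[...,1]>im[...,2]+40)&(X[...,2]>.03)&(X[...,2]<.115)
q=X[g][:,:2]
s=least_squares(lambda p:np.hypot(*(q-p).T)-.03,q.mean(0),loss='soft_l1',f_scale=.002);print('bottle',s.x)
c=s.x;d=np.hypot(X[...,0]-.5687,X[...,1]-.146);m=(d<.055)&(X[...,2]>.19)&(X[...,2]<.215)&(sat<35)
if m.any(): Q=X[m];i=np.argsort(-d[m])[:8];print('tip',Q[i].mean(0))
m=(abs(X[...,0]-.59)<.04)&(abs(X[...,1]+.3165)<.045)&(X[...,2]>.05)&(X[...,2]<.08)
q=X[m];s=least_squares(lambda p:np.hypot(*(q[:,:2]-p).T)-.0295,[.59,-.3165],loss='soft_l1',f_scale=.002);print('cup',s.x,q[:,2].max())
cv2.imwrite('pics/s5c.png',cv2.resize(cv2.imread('pics/s5.png')[110:340,140:480],None,fx=2.3,fy=2.3,interpolation=3))
```

```text
t 29.1 shift [-188.2  -79.3   21.9] turn [ 0.3 -0.4  0. ] pos [0.5559 0.4317 0.3234] F [0.3 0.1 0.1] w 0.0558<stdin>:7: RuntimeWarning: Mean of empty slice.
  ret = um.true_divide(
Traceback (most recent call last):
ValueError: Initial guess is outside of provided bounds
```

arm_command:
  targets:
    - [5,-30,0,0,0,0]
    - [5,-45,0,0,0,0]
    - [5,-45,0,0,0,0]
    - [5,-45,0,0,0,0]
    - [5,-45,0,0,0,0]
    - [5,-45,0,0,0,0]
    - [5,-30,0,0,0,0]
    - [0,0,0,0,0,0]

```text
clock: 29.95
position: [0.3197, 0.5888, 0.3244]
tool_rot: [3.132, -0.007, 1.081]
force: [-0.5, 0.8, 0.1]
grip_width: 0.0551
```

Run:
```python
from h import *
from scipy.optimize import least_squares
togo([.4,.3,.3],tool(63))
a=grab('scene','s5.png');X=pts(a);im=a['color'].astype(int);sat=im.max(-1)-im.min(-1)
cv2.imwrite('pics/s5c.png',cv2.resize(cv2.imread('pics/s5.png')[110:340,140:480],None,fx=2.3,fy=2.3,interpolation=3))
m=(abs(X[...,0]-.59)<.04)&(abs(X[...,1]+.3165)<.045)&(X[...,2]>.05)&(X[...,2]<.08)
q=X[m];s=least_squares(lambda p:np.hypot(*(q[:,:2]-p).T)-.0295,[.59,-.3165],loss='soft_l1',f_scale=.002);print('cup',s.x,q[:,2].max(),len(q))
g=(im[...,1]>im[...,0]+40)&(im[...,1]>im[...,2]+40)&(X[...,2]>.03)&(X[...,2]<.115)
q=X[g][:,:2]
s=least_squares(lambda p:np.hypot(*(q-p).T)-.03,q.mean(0),loss='soft_l1',f_scale=.002);print('bottle',s.x)
d=np.hypot(X[...,0]-.5687,X[...,1]-.146);m=(d<.055)&(X[...,2]>.19)&(X[...,2]<.215)&(sat<35)
Q=X[m];i=np.argsort(-d[m])[:8];print('tip',Q[i].mean(0))
```

```text
t 29.95 shift [-217.2  206.5   24.7] turn [ 0.5 -0.4 -1.1] pos [0.3197 0.5888 0.3244] F [-0.5  0.8  0.1] w 0.0551
cup [ 0.59017993 -0.31469974] 0.07478212217021457 183
bottle [0.56652312 0.1477099 ]
tip [0.52756573 0.16715121 0.20123735]
```

View pics/s5c.png

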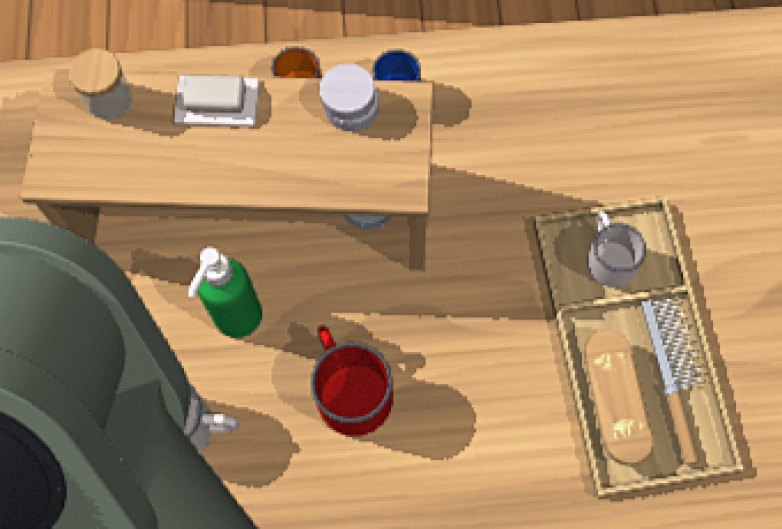

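The final view shows the cup upright in the bay (615,250), the bottle back at (230,290) with its spout as before, and the brush, comb and tin in place. Handing in.

arm_command:
  targets:
    - [0,0,0,0,0,0]
    - [0,0,0,0,0,0]
    - [0,0,0,0,0,0]

```text
clock: 30.3
position: [0.3264, 0.585, 0.3246]
tool_rot: [3.129, -0.007, 1.073]
force: [-0.4, -0.6, 0.8]
grip_width: 0.0554
```

```bash
python3 -c "
from workcell import bot
print(bot.observe()['qd'].round(3));print(bot.job_done())"
```

```text
[ 0.019 -0.004  0.003 -0.    -0.002 -0.003  0.004]
the job is handed in; nothing more can be done
None
```

The grooming kit is set up and the job was handed in at about 30 s of the 72 s allowed. I set the bottle aside about 150 mm from its place. I then took the small white cup out from under the riser with the tool tilted 40°, stood it in the tray's end bay, and put the bottle back.

**Last checks, scene camera:**
- **Cup:** it stands upright at (0.590, -0.315), about 12 mm from the bay centre. I put it there on purpose so the handle clears the end wall.
- **Bottle:** its axis is about 3 mm and its spout tip about 2.5 mm from where they were first measured.
- **Brush, comb and tin:** these look unmoved in the picture; I did not measure them.

**Disagreement:** the side camera read about 5 mm lower in y than the scene camera. I used the scene camera, which matched where the gripper closed on the bottle's collar.

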